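# Weigh a portion of croquettes, tip it into its pack and put the tray back in its dock

### The arm

A 6-joint arm with a two-finger parallel gripper is mounted at the origin on the work surface. World frame = base frame: x ahead of the robot, y to its left, z up, the work surface at z = 0. Lengths are in mm, angles in rad, forces in N, time in s.
With the tool pointing down it reaches from about 350 to 775 mm from the base axis. Payload 7.3 kg.
Tool frame: the origin (TCP) lies at the very end of the fingers, on their centre line; the grasp point (between the pads) lies 19 mm behind it; z points along the fingers, y is the line along which they close (so a half turn about z gives the same grasp; the last joint's range is limited). The gripper opens to 92 mm and grips with 3 to 60 N. Pads are 19 mm wide; open, the fingers measure 130 mm over their backs; the gripper's body (75 mm by 190 mm) begins 47 mm behind the grasp point.
Start: joints at [-1.43, 0.342, 1.524, -0, 1.275, -0.146], TCP at [148.536, -503.569, 226.741] pointing down, gripper open.
Joint ranges: [-2.53, 2.53], [-0.77, 2.02], [0.04, 2.7], [-1, 4.14], [0.28, 2.66], [-3.11, 3.11]. Speed limits (rad/s): [2.57, 2.57, 3.14, 3.14, 3.14, 3.14].

### API

Orientations are given as [roll, pitch, yaw] about the fixed x, y, z axes, in that order (R = Rz(yaw) Ry(pitch) Rx(roll)).
In Python, from plant import get_obs, optics, ticket, finder gives the robot as it stands.
- The arm moves only by the tool send_rows, never from a script. Its arguments are lists of equal length, an entry for each row: "offset": the shift along the tool's x, y, z scaled (see below), a list of three; "delta_rot": the turn, a rotation vector about the tool's x, y, z scaled (see below), a list of three. In form: {"offset": [[dx, dy, dz], ...], "delta_rot": [[rx, ry, rz], ...]}. A call has 1 to 8 rows; each row is the pose to reach, as a shift and turn from the pose commanded when the call began, along the tool's axes at that moment, turning the shorter way round; what a row does not reach only later rows make up. The controller multiplies each number of a shift by 120 mm and each number of a turn by 360 degrees. A row lasts 1/8 s, in which the tool goes at most 62.5 mm and 10.7 degrees, less where a joint would pass 70% of its speed; a pose out of reach is approached as far as the arm can. A call with a number of a shift or a turn outside -1 to 1 is refused whole. A call with a gripper value outside its range is refused whole. "grip" is the opening, from 0 (shut) to 1 (fully open), set as the call begins (left out, the last holds). The fingers move at their own pace and stop on an object; the grip force is fixed at half the most. Time passes only in rows, so rows that repeat a pose let the fingers close. It gives the time, the measured TCP pose, the force, the opening and the grip force at its end, in the units of the state.
- get_obs(): the state, without advancing time (a new reading comes with each control period).
- optics.capture(name): name is "scene" or "top" or "wrist"; returns the picture (384x512x3 uint8, red, green, blue); there is no depth.
- optics.get_calibration(name): a dict with "fx", "fy", "cx", "cy" (pixels), "world_from_camera" (4x4, takes a point from camera to world coordinates). Camera axes: x right, y down, z forward; pixel columns grow to the right and rows downward; lengths in mm; the calibration is good to about 2 mm. A picture is of the moment at which its call begins: read the wrist's pose just before it. get_calibration takes no time and is no camera call; for the wrist camera it gives the pose at the moment of the call.
- ticket.close_job(): hands the job in; it is judged then, once.
Trained networks look in the newest picture that a camera, given by its name, has taken for a name from the list of things; names that differ only in an ending like _2 or _b are one class to them, and where a whole thing is asked for, a point or a joint stands for the part that bears it (a point fixed in the world has none). Each returns a list of dicts, best first, with "confidence" (0 to 1); they miss things now and then, are a little off and sometimes report something else, mostly with a low value. They report only what shows in the picture. A call takes as long as a camera call.
- finder.boxes_of(target, camera): "box" ([left, top, right, bottom] in pixels, round what is visible of it).
- finder.silhouettes(target, camera): "region" (384x512 bool, what is visible of it) and "box" ([left, top, right, bottom] in pixels, round what is visible of it).
- finder.pinpoint(target, camera): "uv" ([column, row] in pixels: a listed point, or the origin of a listed thing).
The state is a dict: "time": time; "joint_positions": joint angles; "dq": joint speeds; "tau": joint torques, N m; "tool_pos": TCP position; "tcp_rot": TCP orientation; "contact_force": force on the tool from outside, world axes, zero at the start; "moment": the same for the moment, N m; "grip_width": finger opening in mm; "finger_force": force on a finger pad.
Only numpy, scipy, OpenCV 4.12 (cv2) and the standard library are available. Lean on these libraries where they do the work, as an engineer would, in place of code of your own. Each camera call takes 0.05 s, during which the arm holds its last target. There are 200 camera calls.

### The job

Take the steel portion tray with the three croquettes out of the warmer by its orange bridge and stand it on the scale, then let go so that it can be weighed. Then take it by its orange end handle instead, tip the croquettes off its open front into the black takeaway pack, and put the empty tray down flat in the dock with the orange label. Never touch the food with the fingers, and leave the other things on the counter where they are.

Things in the scene. Friction and masses are not known exactly. Their poses are not given: they have to be found in the camera images.
- tray: loose steel portion tray, 230 g with bridge and handle. Floor 130 (x) x 100 (y) x 4; origin at the centre of its underside, z up. Front end (x = 65) open, no lip; side walls 4 thick, 22 high; back wall (x = -65) 38 high. Orange bridge across the middle, orange handle behind. Starts on the warmer's shelf, open front outward, handle under the hood
- bridge: orange bar over the middle of the tray, 12 (tray x) x 100 (tray y) x 12; origin at its centre, 72 above the tray's underside at tray x = 0; same axes as the tray. Posts 4 thick at its two ends; 37 free between its underside and the top of the food; the food is 24 high over the tray's underside
- handle: orange bar 90 (tray x) x 14 (tray y) x 20 (z) behind the tray; origin at its centre, at tray x = -110, y = 0, z = 36, so it runs from tray x = -155 to -65; same axes as the tray
- croquette1: brown breaded croquette, chunky rounded block 40 x 30 x 20, 35 g, one of three loose on the tray; origin at the centre of its underside
- croquette2: brown breaded croquette, chunky rounded block 40 x 30 x 20, 35 g, one of three loose on the tray; origin at the centre of its underside
- croquette3: brown breaded croquette, chunky rounded block 40 x 30 x 20, 35 g, one of three loose on the tray; origin at the centre of its underside
- warmer: white pass-through warmer, fixed. Origin on the table under the shelf's middle; +x points out of its slot. Shelf top z = 67, x -75 to 75. Hood over x = -295 to -95, 200 wide, z 140 to 210, 27 above the top of the tray's handle; side cheeks at |y| = 88 to 100. Tray x starts along warmer x; draw it out along +x by 70 or more before raising it
- scale: white portion scale, fixed, body 200 (x) x 170 (y) x 40; origin on the table under its centre; black display on its -x side
- scale_pan (a point): centre of the top face of the scale's steel pan, 54 above the table; pan 150 x 150, flat with no rim, sides along the scale's x and y
- pack: open black takeaway pack, fixed in a low green frame: outside 180 (x) x 160 (y) x 40 high, walls and floor 4; origin on the table under its centre, z up
- dock_orange: the tray's own dock, fixed: shallow grey box with a solid orange label block (24 long) outside its +x end. Outside 150 (x) x 120 (y), walls 4 thick, 18 high, inside 142 x 112; origin on the table under the box's centre. The tray fits flat, its x along the dock's x, either way round; its handle passes over the wall
- dock_orange_in (a point): centre of the inner floor of the orange dock, 4 above the table; axes as the dock's
- dock_blue: the same dock with a blue label, which belongs to another tray; stays empty
- spray: bystander: white spray bottle with red cap, 64 across, 150 tall; origin at the centre of its underside
- sauce: bystander: amber sauce jar with green cap, 52 across, 85 tall; origin at the centre of its underside
- full_pack: bystander: closed takeaway pack already filled with croquettes, 130 x 160 x 39, black with clear lid; origin at the centre of its underside
- tongs: bystander: steel tongs with blue ends lying flat, about 210 long, 60 wide, 20 tall; origin at the centre of its underside
- label_roll: bystander: white roll of labels standing on its flat side, 70 across, 35 tall; origin at the centre of its underside

How it is judged (in metres and radians):
On the way, in this order (a step that is already met when the one before it is completed fails the run):
1. the tray is held by its orange bridge, out of the warmer (its centre over 70 mm from the shelf's middle) and off its shelf, with the three croquettes on it (contact force between the fingers and bridge above 1 N and x of tray in the frame of warmer above 0.07 m and contact force between tray and warmer below 0.1 N and height (world z) of tray above 0.06 m and x of croquette1 in the frame of tray between -0.065 and 0.065 m and y of croquette1 in the frame of tray between -0.05 and 0.05 m and z of croquette1 in the frame of tray between -0.002 and 0.03 m and x of croquette2 in the frame of tray between -0.065 and 0.065 m and y of croquette2 in the frame of tray between -0.05 and 0.05 m and z of croquette2 in the frame of tray between -0.002 and 0.03 m and x of croquette3 in the frame of tray between -0.065 and 0.065 m and y of croquette3 in the frame of tray between -0.05 and 0.05 m and z of croquette3 in the frame of tray between -0.002 and 0.03 m), for 0.1 s.
2. the tray with its three croquettes stands level on the scale by itself for half a second, let go by the fingers, its centre within 35 mm of the pan's centre (horizontal distance between tray and scale_pan below 0.035 m and contact force between tray and scale above 1.5 N and contact force between the fingers and tray below 0.05 N and angle between tray's own z axis and vertical below 0.06 rad and linear speed of tray below 0.02 m/s and x of croquette1 in the frame of tray between -0.065 and 0.065 m and y of croquette1 in the frame of tray between -0.05 and 0.05 m and z of croquette1 in the frame of tray between -0.002 and 0.03 m and x of croquette2 in the frame of tray between -0.065 and 0.065 m and y of croquette2 in the frame of tray between -0.05 and 0.05 m and z of croquette2 in the frame of tray between -0.002 and 0.03 m and x of croquette3 in the frame of tray between -0.065 and 0.065 m and y of croquette3 in the frame of tray between -0.05 and 0.05 m and z of croquette3 in the frame of tray between -0.002 and 0.03 m), for 0.5 s.
3. the tray, held by its end handle and still tipped by 20 degrees or more, has let all three croquettes slide into the pack (contact force between the fingers and handle above 1 N and angle between tray's own z axis and vertical above 0.35 rad and x of croquette1 in the frame of pack between -0.088 and 0.088 m and y of croquette1 in the frame of pack between -0.078 and 0.078 m and z of croquette1 in the frame of pack between -0.002 and 0.045 m and x of croquette2 in the frame of pack between -0.088 and 0.088 m and y of croquette2 in the frame of pack between -0.078 and 0.078 m and z of croquette2 in the frame of pack between -0.002 and 0.045 m and x of croquette3 in the frame of pack between -0.088 and 0.088 m and y of croquette3 in the frame of pack between -0.078 and 0.078 m and z of croquette3 in the frame of pack between -0.002 and 0.045 m), for 0.1 s.
At the end, for the whole second after the job is handed in: All three croquettes lie at rest inside the black pack; the tray lies flat on the floor of the orange-labelled dock between its walls (centre within 12 mm of the dock's centre, height within 4 mm, level within 2 degrees), let go and at rest (x of croquette1 in the frame of pack between -0.088 and 0.088 m and y of croquette1 in the frame of pack between -0.078 and 0.078 m and z of croquette1 in the frame of pack between -0.002 and 0.045 m and x of croquette2 in the frame of pack between -0.088 and 0.088 m and y of croquette2 in the frame of pack between -0.078 and 0.078 m and z of croquette2 in the frame of pack between -0.002 and 0.045 m and x of croquette3 in the frame of pack between -0.088 and 0.088 m and y of croquette3 in the frame of pack between -0.078 and 0.078 m and z of croquette3 in the frame of pack between -0.002 and 0.045 m and linear speed of each of croquette1, croquette2, croquette3 below 0.02 m/s and x of tray in the frame of dock_orange_in between -0.012 and 0.012 m and y of tray in the frame of dock_orange_in between -0.012 and 0.012 m and z of tray in the frame of dock_orange_in between -0.003 and 0.004 m and angle between tray's own z axis and vertical below 0.04 rad and angle between the x axis of tray and the x axis of dock_orange, either way round below 0.15 rad and contact force between the fingers and tray below 0.05 N and linear speed of tray below 0.01 m/s); the robot touches nothing.
It fails at once if the fingers touch a croquette (contact force between the fingers and croquette1 above 0.3 N or contact force between the fingers and croquette2 above 0.3 N or contact force between the fingers and croquette3 above 0.3 N).
It fails at once if a bystander (spray bottle, sauce jar, full pack, tongs, label roll) is moved by more than 25 mm (distance of any of spray, sauce, full_pack, tongs, label_roll from where it was at the start of the episode above 0.025 m).
It also fails if it takes over 72 s, if anything falls off the work surface, if the arm or the gripper's body presses on something with over 40 N, if the wrist force passes 120 N, or if a joint passes its speed limit or range.

## Working session

There is one attempt and no reset: what is moved stays moved. The work goes in short steps, Python scripts to look and compute and a tool call to move; the robot and the scene stay as the last step left them, time stands still between calls to the robot, and variables do not carry over. Pictures are saved under pics/ and viewed, at most 10 in all, crops included, and the job is handed in when it is done.

Besides the shell and the picture viewer there is one more tool, called after "Call:" as a command line: name --argument value ..., lists and objects as JSON in quotes. send_rows: Moves the arm, as the interface text tells. Its arguments: {"type":"object","properties":{"offset":{"type":"array"},"delta_rot":{"type":"array"},"grip":{"type":"number"}},"required":["offset","delta_rot"]}

```bash
mkdir -p pics; ls; cat > h.py <<'E'
import numpy as np, cv2
from plant import get_obs, optics, ticket, finder
from scipy.spatial.transform import Rotation as R
def ray(cal,uv,z):
    T=np.array(cal["world_from_camera"]);d=T[:3,:3]@[(uv[0]-cal["cx"])/cal["fx"],(uv[1]-cal["cy"])/cal["fy"],1]
    o=T[:3,3];return o+d*(z-o[2])/d[2]
def proj(cal,P):
    T=np.array(cal["world_from_camera"]);p=T[:3,:3].T@(np.asarray(P,float)-T[:3,3])
    return np.array([cal["fx"]*p[0]/p[2]+cal["cx"],cal["fy"]*p[1]/p[2]+cal["cy"]])
def rows(pos,rpy,o=None):
    "offset, delta_rot numbers from commanded (approx measured) pose"
    o=o or get_obs();A=R.from_euler('xyz',o["tcp_rot"]);B=R.from_euler('xyz',rpy)
    return (A.inv().apply(np.array(pos)-o["tool_pos"])/120).round(4),((A.inv()*B).as_rotvec()/(2*np.pi)).round(4)
E
python3 - <<'E'
from h import *
o=get_obs();print({k:np.round(v,3).tolist() for k,v in o.items()})
Z=dict(bridge=72+67,handle=36+67,tray=67,warmer=0,scale_pan=54,scale=0,pack=0,dock_orange=0,dock_orange_in=4,dock_blue=0,spray=0,sauce=0,full_pack=0,tongs=0,label_roll=0)
for c in("top","scene"):
    im=optics.capture(c);cv2.imwrite(f"pics/{c}.png",im[...,::-1]);cal=optics.get_calibration(c)
    print(c,np.round(np.array(cal["world_from_camera"])[:3,3]))
    for n,z in Z.items():
        r=finder.pinpoint(n,c)
        print(n,[(np.round(q["uv"]).tolist(),round(q["confidence"],2),np.round(ray(cal,q["uv"],z)[:2]).tolist()) for q in r[:2]])
E
```

```text
pics
{'time': 0.0, 'joint_positions': [-1.43, 0.343, 1.525, -0.0, 1.275, -0.146], 'dq': [-0.003, -0.001, 0.0, -0.002, 0.002, 0.001], 'tau': [-0.002, -43.125, -24.422, 0.072, 0.056, -0.0], 'tool_pos': [148.474, -503.151, 226.07], 'tcp_rot': [-3.14, -0.0, 0.287], 'contact_force': [-0.14, 0.954, -0.164], 'moment': [0.023, 0.004, -0.024], 'finger_force': 0.0, 'grip_width': 91.727}
top [ 366.  -45. 1266.]
bridge [([358.0, 211.0], 0.66, [500.0, -359.0])]
handle [([390.0, 205.0], 0.44, [526.0, -476.0])]
tray [([355.0, 212.0], 0.67, [507.0, -367.0])]
warmer [([350.0, 210.0], 0.68, [520.0, -370.0])]
scale_pan [([280.0, 200.0], 0.69, [549.0, -116.0])]
scale [([277.0, 208.0], 0.72, [525.0, -107.0])]
pack [([221.0, 187.0], 0.61, [603.0, 97.0])]
dock_orange [([140.0, 230.0], 0.76, [444.0, 383.0]), ([181.0, 149.0], 0.73, [747.0, 248.0])]
dock_orange_in [([139.0, 234.0], 0.7, [432.0, 384.0])]
dock_blue [([140.0, 187.0], 0.79, [602.0, 394.0])]
spray [([284.0, 141.0], 0.86, [777.0, -135.0]), ([305.0, 247.0], 0.37, [390.0, -206.0])]
sauce [([180.0, 146.0], 0.59, [759.0, 253.0]), ([233.0, 137.0], 0.51,
[... 517 characters left out ...]
]
scale [([227.0, 212.0], 0.68, [521.0, -101.0])]
pack [([300.0, 204.0], 0.85, [601.0, 99.0]), ([332.0, 258.0], 0.46, [792.0, 64.0])]
dock_orange [([338.0, 137.0], 0.65, [424.0, 387.0]), ([129.0, 237.0], 0.59, [462.0, -368.0])]
dock_orange_in [([342.0, 138.0], 0.97, [437.0, 393.0])]
dock_blue [([371.0, 169.0], 0.8, [597.0, 380.0])]
spray [([190.0, 302.0], 0.75, [713.0, -303.0]), ([264.0, 284.0], 0.61, [764.0, -127.0])]
sauce [([370.0, 217.0], 0.67, [740.0, 244.0])]
full_pack [([334.0, 257.0], 0.85, [793.0, 72.0]), ([84.0, 250.0], 0.43, [444.0, -486.0])]
tongs [([190.0, 304.0], 0.55, [720.0, -305.0])]
label_roll [([180.0, 194.0], 0.83, [389.0, -188.0]), ([301.0, 204.0], 0.66, [603.0, 102.0])]
```

```bash
python3 -c "
import cv2
for c in('top','scene'):
    im=cv2.imread(f'pics/{c}.png');print(cv2.imwrite(f'pics/{c}_b.png',cv2.resize(im,(800,600),interpolation=2)))"
```

```text
True
True
```

View pics/top_b.png

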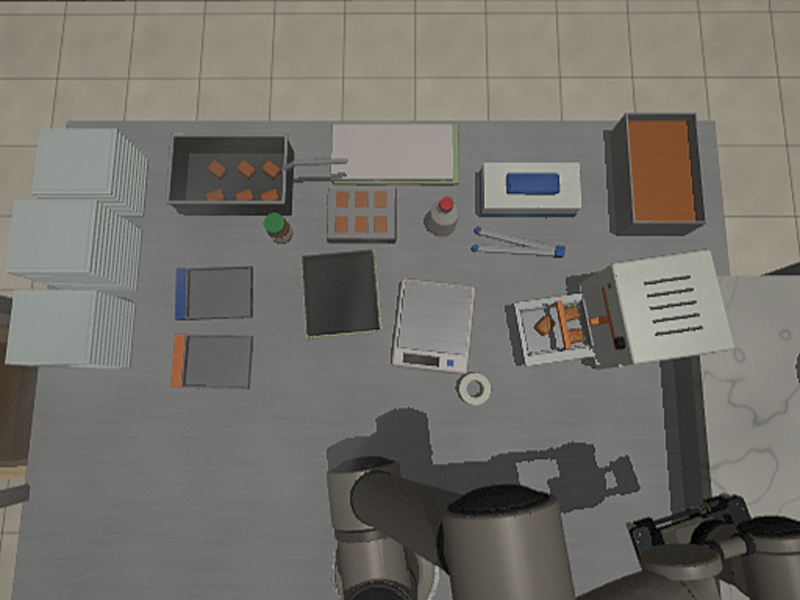

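View pics/scene_b.png

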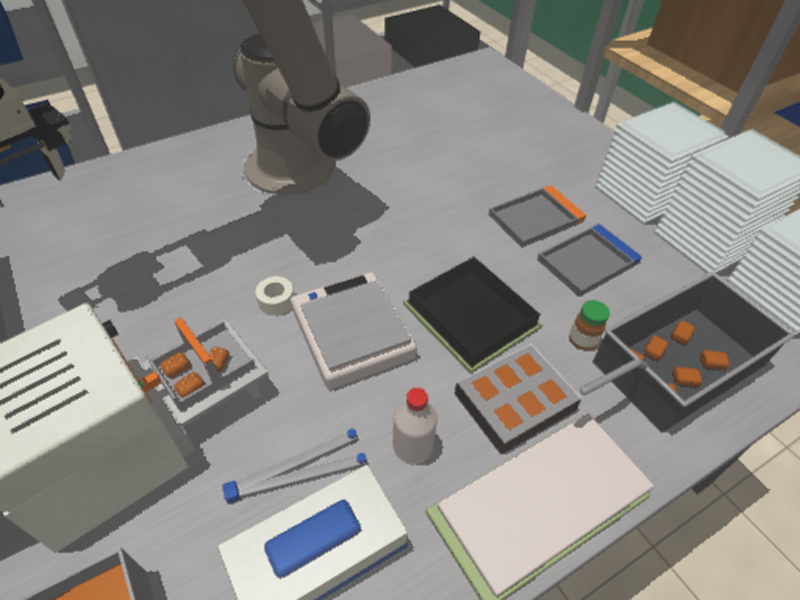

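The top view (800 px scale) shows the tray at about (555,330) with its front toward +y and its handle under the hood at (600,320). The scale is at (435,320), the pack at (342,293), the orange dock at (215,360) and the label roll at (475,388). The scene view agrees. I'll move above the tray and look with the wrist camera.

Call:
send_rows --offset '[[1,-0.12,-0.3],[1,-0.12,-0.3],[1,-0.12,-0.3]]' --delta_rot '[[0,0,0],[0,0,0],[0,0,0]]'

```text
time: 1.98
tool_pos: [262.9, -454.7, 264.2]
tcp_rot: [3.139, -0.001, 0.292]
contact_force: [-1.3, 0.4, -0.0]
grip_width: 92.1
finger_force: 0.0
```

Call:
send_rows --offset '[[1,-0.12,-0.3],[1,-0.12,-0.3],[1,-0.12,-0.3]]' --delta_rot '[[0,0,0],[0,0,0],[0,0,0]]'

```text
time: 2.35
tool_pos: [373.0, -407.2, 299.5]
tcp_rot: [3.14, -0.001, 0.291]
contact_force: [-0.3, -1.4, -0.5]
grip_width: 91.5
finger_force: 0.0
```

Call:
send_rows --offset '[[1,-0.12,-0.3],[1,-0.12,-0.3],[1,-0.12,-0.3]]' --delta_rot '[[0,0,0.0266],[0,0,0.0266],[0,0,0.0266]]'

```text
time: 2.72
tool_pos: [483.4, -359.9, 334.6]
tcp_rot: [3.141, -0.001, 0.123]
contact_force: [-0.7, -0.4, -0.2]
grip_width: 91.7
finger_force: 0.0
```

```bash
python3 - <<'E'
from h import *
o=get_obs();print({k:np.round(o[k],3).tolist() for k in("time","joint_positions","tool_pos","tcp_rot")})
cal=optics.get_calibration("top");im=optics.capture("top");cv2.imwrite("pics/top2.png",im[...,::-1])
for n,z in dict(scale_pan=54,scale=40,pack=40,dock_orange=18).items():
    for q in finder.silhouettes(n,"top")[:1]:
        c=max(cv2.findContours(q["region"].astype(np.uint8),0,2)[0],key=cv2.contourArea)[:,0]
        P=np.float32([ray(cal,p,z)[:2] for p in c]);r=cv2.minAreaRect(P)
        print(n,round(q["confidence"],2),np.round(r[0]),np.round(r[1]),round(r[2],1),"bbox",q["box"])
cal=optics.get_calibration("wrist");im=optics.capture("wrist");cv2.imwrite("pics/w1.png",cv2.resize(im[...,::-1],(640,480)))
for n,z in dict(bridge=139,handle=103,tray=67,warmer=0).items():
    print(n,[(np.round(q["uv"]).tolist(),round(q["confidence"],2),np.round(ray(cal,q["uv"],z)[:2],1).tolist()) for q in finder.pinpoint(n,"wrist")[:2]])
for q in finder.silhouettes("bridge","wrist")[:1]:
    c=max(cv2.findContours(q["region"].astype(np.uint8),0,2)[0],key=cv2.contourArea)[:,0]
    r=cv2.minAreaRect(np.float32([ray(cal,p,145)[:2] for p in c]));print(np.round(r[0],1),np.round(r[1],1),r[2])
E
```

```text
{'time': 2.725, 'joint_positions': [-0.767, 0.441, 1.081, 0.0, 1.619, 0.681], 'tool_pos': [483.372, -359.876, 334.65], 'tcp_rot': [3.141, -0.001, 0.123]}
scale_pan 0.78 [ 521. -104.] [169. 199.] 83.9 bbox [249.9, 177.1, 304.0, 239.2]
scale 0.79 [ 522. -106.] [170. 200.] 83.7 bbox [250.7, 177.4, 305.8, 237.0]
pack 0.79 [596. 103.] [188. 169.] 5.4 bbox [192.8, 161.3, 246.0, 217.6]
dock_orange 0.88 [443. 395.] [181. 119.] 88.9 bbox [109.5, 210.1, 163.8, 248.7]
bridge [([260.0, 144.0], 0.79, [509.7, -363.5])]
handle []
tray [([262.0, 139.0], 0.8, [506.8, -368.5])]
warmer [([350.0, 137.0], 0.47, [518.4, -504.5])]
[ 510.3 -365.4] [99.4 13.1] 8.223982810974121
```

View pics/w1.png

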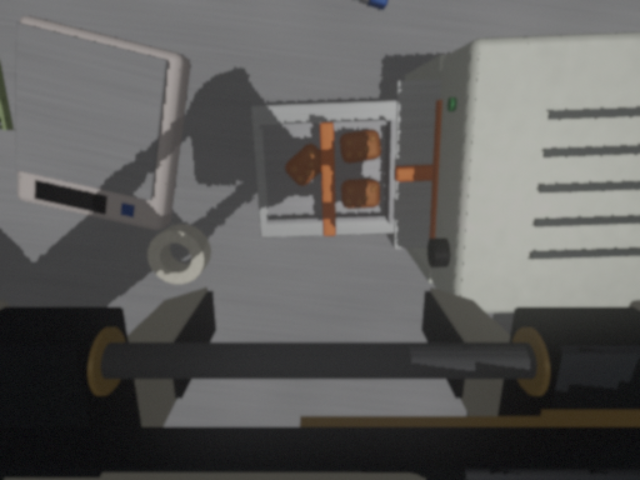

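The wrist view (640 px) shows the bridge at (328,178), its 99x13 mm footprint matching the model, with the hood edge at col 460. I'll grip with the hand offset 25 mm outward, which keeps its body clear of the hood. Closing the fingers will then draw the tray outward.

Call:
send_rows --offset '[[0.21,-0.138,0.4],[0.21,-0.138,0.9],[0.21,-0.138,0.9]]' --delta_rot '[[0,0,-0.0032],[0,0,-0.0032],[0,0,-0.0032]]'

```text
time: 3.65
tool_pos: [502.5, -338.9, 222.3]
tcp_rot: [-3.134, 0.007, 0.14]
contact_force: [0.1, -0.1, 0.2]
grip_width: 91.7
finger_force: 0.0
```

```bash
python3 - <<'E'
from h import *
o=get_obs();print(o["tool_pos"],o["tcp_rot"])
cal=optics.get_calibration("wrist");im=optics.capture("wrist")
for n,z in dict(bridge=139,handle=103,tray=67).items():
    print(n,[(np.round(q["uv"]).tolist(),round(q["confidence"],2),np.round(ray(cal,q["uv"],z)[:2],1).tolist()) for q in finder.pinpoint(n,"wrist")[:2]])
for q in finder.silhouettes("bridge","wrist")[:1]:
    c=max(cv2.findContours(q["region"].astype(np.uint8),0,2)[0],key=cv2.contourArea)[:,0]
    r=cv2.minAreaRect(np.float32([ray(cal,p,145)[:2] for p in c]));print(np.round(r[0],1),np.round(r[1],1),r[2])
print(rows([506.4,-340.3,122],[np.pi,0,.143]))
E
```

```text
[ 502.53532781 -338.87669192  222.26737618] [-3.13356185  0.00716224  0.14016223]
bridge [([290.0, 198.0], 0.79, [507.8, -365.5])]
handle [([408.0, 182.0], 0.68, [526.8, -474.9])]
tray [([285.0, 174.0], 0.88, [510.2, -367.4]), ([263.0, 168.0], 0.38, [513.0, -344.5])]
[ 511.2 -364.8] [99.4 13.9] 8.565171241760254
(array([ 0.0051, -0.0181,  0.8996]), array([ 0.0007, -0.0006, -0.0006]))
```

Call:
send_rows --offset '[[0,0,0.3],[0,0,0.6],[0,0,0.87],[0,0,0.87]]' --delta_rot '[[0,0,0],[0,0,0],[0,0,0],[0,0,0]]'

```text
time: 4.4
tool_pos: [504.2, -340.8, 121.8]
tcp_rot: [-3.14, 0.001, 0.139]
contact_force: [0.0, 0.3, 0.8]
grip_width: 91.4
finger_force: 0.0
```

Call:
send_rows --offset '[[0,0,0],[0,0,0],[0,0,0],[0,0,0],[0,0,0],[0,0,0]]' --delta_rot '[[0,0,0],[0,0,0],[0,0,0],[0,0,0],[0,0,0],[0,0,0]]' --grip 0.5

```text
time: 5.15
tool_pos: [505.0, -341.6, 122.9]
tcp_rot: [3.14, -0.001, 0.14]
contact_force: [0.4, -2.7, 2.2]
grip_width: 46.3
finger_force: 1.8
```

Call:
send_rows --offset '[[0,0,0],[0,0,0],[0,0,0],[0,0,0],[0,0,0],[0,0,0]]' --delta_rot '[[0,0,0],[0,0,0],[0,0,0],[0,0,0],[0,0,0],[0,0,0]]' --grip 0

```text
time: 5.9
tool_pos: [504.6, -340.7, 122.2]
tcp_rot: [-3.141, 0.0, 0.14]
contact_force: [0.7, -2.9, 1.3]
grip_width: 11.7
finger_force: 30.0
```

Call:
send_rows --offset '[[0,-0.03,-0.01],[0,-0.12,-0.01],[0,-0.25,-0.02],[0,-0.38,-0.02],[0,-0.51,-0.02],[0,-0.64,-0.03],[0,-0.75,-0.06],[0,-0.8,-0.12]]' --delta_rot '[[0,0,0],[0,0,0],[0,0,0],[0,0,0],[0,0,0],[0,0,0],[0,0,0],[0,0,0]]'

```text
time: 6.9
tool_pos: [491.1, -244.8, 137.0]
tcp_rot: [-3.141, 0.0, 0.14]
contact_force: [0.9, 0.2, -3.8]
grip_width: 11.6
finger_force: 30.0
```

Call:
send_rows --offset '[[0,0,-0.1],[0,0,-0.2],[0,0,-0.28],[0,0,-0.3],[0,0,-0.3]]' --delta_rot '[[0,0,0],[0,0,0],[0,0,0],[0,0,0],[0,0,0]]'

```text
time: 7.52
tool_pos: [491.2, -245.9, 172.7]
tcp_rot: [3.142, 0.0, 0.14]
contact_force: [0.1, 0.1, -3.1]
grip_width: 11.7
finger_force: 30.0
```

```bash
python3 - <<'E'
from h import *
o=get_obs();print(o["tool_pos"],o["tcp_rot"],o["grip_width"],o["contact_force"])
im=optics.capture("scene");cv2.imwrite("pics/s2.png",cv2.resize(im[100:330,40:347,::-1],(768,576)))
c=optics.get_calibration("scene")
for n,z in dict(bridge=191,tray=110).items():print(n,[(q["uv"],q["confidence"],ray(c,q["uv"],z)[:2]) for q in finder.pinpoint(n,"scene")[:1]])
E
```

```text
[ 491.20001708 -245.88691565  172.70418953] [3.14152286e+00 4.43733252e-05 1.39591881e-01] 11.701088265393013 [ 0.0621741   0.06347494 -3.09587287]
bridge [([167.5, 178.9], 0.62, array([ 494.75596191, -239.02681838]))]
tray [([170.7, 198.5], 0.78, array([ 486.24603019, -240.60783701]))]
```

View pics/s2.png

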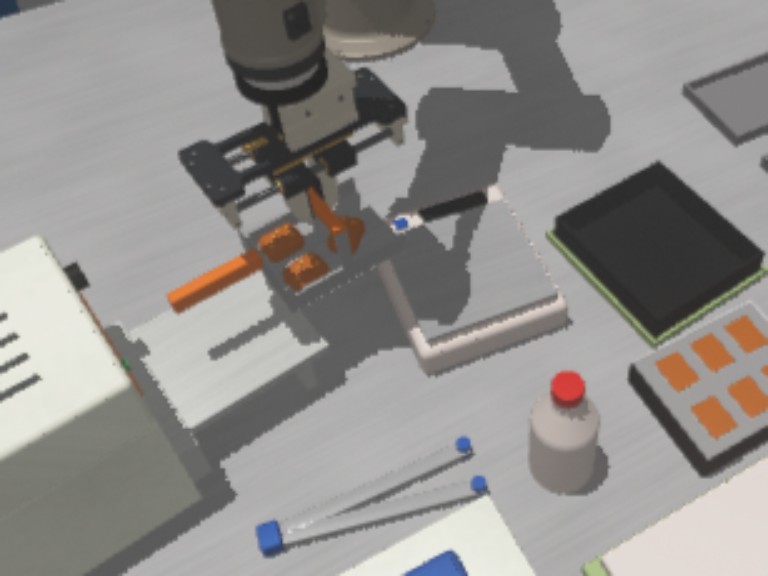

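The tray hangs level, clear of the shelf, with all three croquettes on it at crop (280,240), (305,268) and (345,235). Next I'll carry it to the scale.

Call:
send_rows --offset '[[0.02,-0.05,0],[0.1,-0.16,0],[0.2,-0.3,0],[0.3,-0.44,0],[0.38,-0.58,0],[0.44,-0.7,0],[0.5,-0.8,0],[0.55,-0.88,0]]' --delta_rot '[[0,0,0],[0,0,0],[0,0,0],[0,0,0],[0,0,0],[0,0,0],[0,0,0],[0,0,0]]'

```text
time: 8.68
tool_pos: [542.2, -131.2, 172.7]
tcp_rot: [3.141, -0.0, 0.14]
contact_force: [-0.2, 0.5, -3.1]
grip_width: 11.7
finger_force: 30.0
```

Call:
send_rows --offset '[[0.02,-0.1,0.05],[0.033,-0.17,0.15],[0.033,-0.216,0.27],[0.033,-0.216,0.37],[0.033,-0.216,0.43],[0.033,-0.216,0.47],[0.033,-0.216,0.5],[0.033,-0.216,0.5]]' --delta_rot '[[0,0,0],[0,0,0],[0,0,0],[0,0,0],[0,0,0],[0,0,0],[0,0,0],[0,0,0]]'

```text
time: 9.68
tool_pos: [542.2, -105.9, 112.7]
tcp_rot: [3.142, 0.0, 0.14]
contact_force: [0.9, 0.8, -2.8]
grip_width: 11.4
finger_force: 30.0
```

```bash
python3 - <<'E'
from h import *
o=get_obs();print(o["tool_pos"],o["tcp_rot"],o["grip_width"],o["contact_force"])
cal=optics.get_calibration("wrist");im=optics.capture("wrist");cv2.imwrite("pics/w2.png",im[...,::-1])
im=optics.capture("scene");cv2.imwrite("pics/s3.png",im[...,::-1]);c=optics.get_calibration("scene")
for n,z in dict(scale_pan=54,tray=54,scale=0).items():print(n,[(q["uv"],q["confidence"],ray(c,q["uv"],z)[:2]) for q in finder.pinpoint(n,"scene")[:1]])
E
```

```text
[ 542.24780488 -105.93358778  112.66497394] [3.14150322e+00 2.33808920e-06 1.39587261e-01] 11.392996748294504 [ 0.90009022  0.78064796 -2.8440851 ]
scale_pan [([298.5, 203.6], 0.45, array([630.37949068,  65.4320928 ]))]
tray [([227.0, 210.8], 0.68, array([ 554.22491364, -115.96899247]))]
scale [([224.3, 214.6], 0.69, array([ 524.55597746, -111.01736909]))]
```

Call:
send_rows --offset '[[0,0,0.01],[0,0,0.018],[0,0,0.025],[0,0,0.03],[0,0,0.03]]' --delta_rot '[[0,0,0],[0,0,0],[0,0,0],[0,0,0],[0,0,0]]'

```text
time: 10.55
tool_pos: [542.3, -105.7, 109.3]
tcp_rot: [3.142, -0.0, 0.14]
contact_force: [-1.8, 1.1, -2.0]
grip_width: 11.7
finger_force: 30.0
```

Call:
send_rows --offset '[[0,0,0.006],[0,0,0.012],[0,0,0.016]]' --delta_rot '[[0,0,0],[0,0,0],[0,0,0]]'

```text
time: 10.92
tool_pos: [542.3, -105.7, 109.1]
tcp_rot: [3.141, -0.001, 0.14]
contact_force: [-7.7, 3.0, 16.6]
grip_width: 12.0
finger_force: 30.0
```

Call:
send_rows --offset '[[0,0,-0.008],[0,0,-0.01],[0,0,-0.01]]' --delta_rot '[[0,0,0],[0,0,0],[0,0,0]]'

```text
time: 11.3
tool_pos: [542.3, -105.7, 109.1]
tcp_rot: [3.141, -0.0, 0.14]
contact_force: [-3.2, 2.4, 6.7]
grip_width: 11.4
finger_force: 30.0
```

Call:
send_rows --offset '[[0,0,0],[0,0,0],[0,0,0],[0,0,0],[0,0,0],[0,0,0]]' --delta_rot '[[0,0,0],[0,0,0],[0,0,0],[0,0,0],[0,0,0],[0,0,0]]' --grip 0.6

```text
time: 12.05
tool_pos: [542.3, -105.8, 108.4]
tcp_rot: [3.141, -0.0, 0.14]
contact_force: [0.2, -0.2, -0.0]
grip_width: 54.6
finger_force: 0.0
```

Call:
send_rows --offset '[[0,0,-0.3],[0,0,-0.7],[0,0,-1],[0,0,-1],[0,0,-1]]' --delta_rot '[[0,0,0],[0,0,0],[0,0,0],[0,0,0],[0,0,0]]'

```text
time: 12.68
tool_pos: [541.8, -105.7, 227.6]
tcp_rot: [-3.141, 0.001, 0.14]
contact_force: [-0.4, -0.2, 0.0]
grip_width: 55.4
finger_force: 0.0
```

```bash
python3 - <<'E'
from h import *
o=get_obs();print(o["time"],o["tool_pos"],o["tcp_rot"],o["grip_width"],o["contact_force"])
cal=optics.get_calibration("wrist");im=optics.capture("wrist");cv2.imwrite("pics/w3.png",im[...,::-1])
for n,z in dict(scale_pan=54,tray=54,bridge=126,handle=90).items():
    print(n,[(q["uv"],q["confidence"],ray(cal,q["uv"],z)[:2]) for q in finder.pinpoint(n,"wrist")[:1]])
for n,z in dict(bridge=132,handle=100,pack=40).items():
  for q in finder.silhouettes(n,"wrist")[:1]:
    c=max(cv2.findContours(q["region"].astype(np.uint8),0,2)[0],key=cv2.contourArea)[:,0]
    r=cv2.minAreaRect(np.float32([ray(cal,p,z)[:2] for p in c]));print(n,np.round(r[0],1),np.round(r[1],1),r[2])
E
```

```text
12.675 [ 541.75749963 -105.66232442  227.63516047] [-3.14116738e+00  1.12227360e-03  1.39804887e-01] 55.40577063729885 [-0.39778513 -0.24051983  0.01630244]
scale_pan []
tray [([255.4, 172.4], 0.93, array([ 543.70275626, -106.00446466]))]
bridge [([250.3, 192.4], 0.75, array([ 541.95513126, -101.66298017]))]
handle [([367.5, 179.8], 0.83, array([ 559.69162055, -213.01787363]))]
bridge [ 544.5 -105.2] [99.4 11.5] 7.714111804962158
handle [ 561.4 -212.6] [18.3 90.9] 8.015498161315918
pack [597.2  96.1] [179.3 179.9] 5.51195764541626
```

View pics/w3.png

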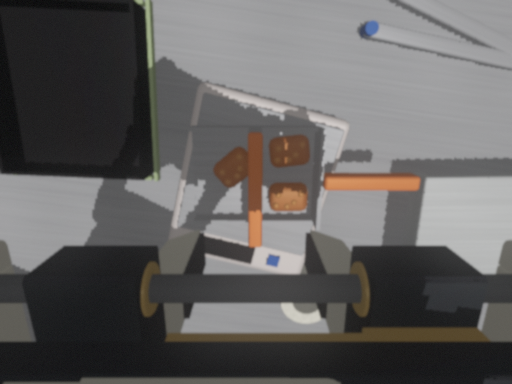

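The wrist view shows the tray on the pan, with the bridge at (255,190), the handle at (372,182) and all three croquettes in it. The tray centre is about (543,-106), yaw 98°. Next I'll turn the hand and go above the handle.

Call:
send_rows --offset '[[0.0,0.1,0],[0,0.3,0],[0.02,0.5,0],[0.028,0.7,0],[0.028,0.7,0],[0.028,0.7,0],[0.028,0.7,0],[0.028,0.7,0]]' --delta_rot '[[0,0,-0.028],[0,0,-0.056],[0,0,-0.084],[0,0,-0.112],[0,0,-0.14],[0,0,-0.168],[0,0,-0.196],[0,0,-0.224]]'

```text
time: 14.08
tool_pos: [557.2, -188.5, 228.2]
tcp_rot: [-3.141, -0.0, 1.553]
contact_force: [-0.1, 0.6, -0.5]
grip_width: 55.2
finger_force: 0.0
```

Call:
send_rows --offset '[[0,0,0],[0,0,0],[0,0,0]]' --delta_rot '[[0,0,-0.026],[0,0,-0.026],[0,0,-0.026]]'

```text
time: 14.45
tool_pos: [557.3, -188.5, 228.3]
tcp_rot: [-3.142, 0.0, 1.707]
contact_force: [0.6, -0.2, 0.4]
grip_width: 54.8
finger_force: 0.0
```

```bash
python3 - <<'E'
from h import *
o=get_obs();print(o["time"],o["joint_positions"],o["tool_pos"],o["tcp_rot"])
cal=optics.get_calibration("wrist");im=optics.capture("wrist");cv2.imwrite("pics/w4.png",im[...,::-1])
for n,z in dict(tray=54,bridge=126,handle=90,pack=0).items():
    print(n,[(q["uv"],q["confidence"],ray(cal,q["uv"],z)[:2]) for q in finder.pinpoint(n,"wrist")[:1]])
for n,z in dict(bridge=132,handle=100,pack=40).items():
  for q in finder.silhouettes(n,"wrist")[:1]:
    c=max(cv2.findContours(q["region"].astype(np.uint8),0,2)[0],key=cv2.contourArea)[:,0]
    r=cv2.minAreaRect(np.float32([ray(cal,p,z)[:2] for p in c]));print(n,np.round(r[0],1),np.round(r[1],1),r[2])
print(rows([556.8,-188,71],[np.pi,0,1.71]))
E
```

```text
14.45 [-4.56385511e-01  4.58039060e-01  1.33912399e+00 -7.51113197e-05
  1.34445719e+00 -5.93007581e-01] [ 557.26620774 -188.50760002  228.33004784] [-3.14152887e+00  4.52827702e-05  1.70743526e+00]
tray [([252.8, 94.0], 0.73, array([ 542.85503069, -105.97603861]))]
bridge [([253.7, 92.9], 0.78, array([ 544.0521552 , -106.07012815]))]
handle [([253.6, 206.5], 0.72, array([ 558.27582564, -211.83820423]))]
pack [([433.4, 139.5], 0.65, array([ 766.79038685, -127.49162716]))]
bridge [ 543.2 -104.6] [99.8 12.4] 7.833819389343262
handle [ 558.3 -212.3] [14.4 88.8] 7.379669189453125
(array([ 0.0049, -0.0031,  1.3117]), array([-0.,  0.,  0.]))
```

Call:
send_rows --offset '[[0,-0.015,0.3],[0,-0.015,0.6],[0,-0.015,0.8],[0,-0.015,0.8]]' --delta_rot '[[0,0,0],[0,0,0],[0,0,0],[0,0,0]]'

```text
time: 15.35
tool_pos: [554.4, -188.3, 130.7]
tcp_rot: [-3.138, -0.002, 1.71]
contact_force: [0.2, 0.0, 0.7]
grip_width: 55.1
finger_force: 0.0
```

Call:
send_rows --offset '[[0,0,0.2],[0,0,0.4],[0,0,0.51],[0,0,0.51]]' --delta_rot '[[0,0,0],[0,0,0],[0,0,0],[0,0,0]]'

```text
time: 15.85
tool_pos: [555.5, -188.8, 71.3]
tcp_rot: [-3.141, -0.0, 1.71]
contact_force: [0.1, -2.0, 0.6]
grip_width: 55.2
finger_force: 0.0
```

Call:
send_rows --offset '[[0,0,0],[0,0,0],[0,0,0],[0,0,0],[0,0,0],[0,0,0]]' --delta_rot '[[0,0,0],[0,0,0],[0,0,0],[0,0,0],[0,0,0],[0,0,0]]' --grip 0

```text
time: 16.6
tool_pos: [555.7, -188.8, 71.4]
tcp_rot: [3.141, 0.0, 1.711]
contact_force: [0.5, -0.9, 1.0]
grip_width: 13.4
finger_force: 30.0
```

Call:
send_rows --offset '[[0,0,-0.02],[0,0,-0.05],[0,0,-0.1],[0,0,-0.15],[0,0,-0.15],[0,0,-0.15]]' --delta_rot '[[0,0,0],[0,0,0],[0,0,0],[0,0,0],[0,0,0],[0,0,0]]'

```text
time: 17.35
tool_pos: [555.4, -188.7, 89.2]
tcp_rot: [-3.141, 0.0, 1.711]
contact_force: [0.5, -1.0, -3.4]
grip_width: 13.6
finger_force: 30.0
```

```bash
python3 - <<'E'
from h import *
o=get_obs();print(o["time"],o["tool_pos"],o["tcp_rot"],o["contact_force"],o["moment"])
im=optics.capture("scene");cv2.imwrite("pics/s4.png",cv2.resize(im[100:330,100:407,::-1],(768,576)))
E
```

```text
17.35 [ 555.39085273 -188.73111913   89.17426647] [-3.14148481e+00  3.47228781e-05  1.71058136e+00] [ 0.45516624 -0.96814584 -3.44705485] [-0.20530305 -0.18143562 -0.01204567]
```

View pics/s4.png

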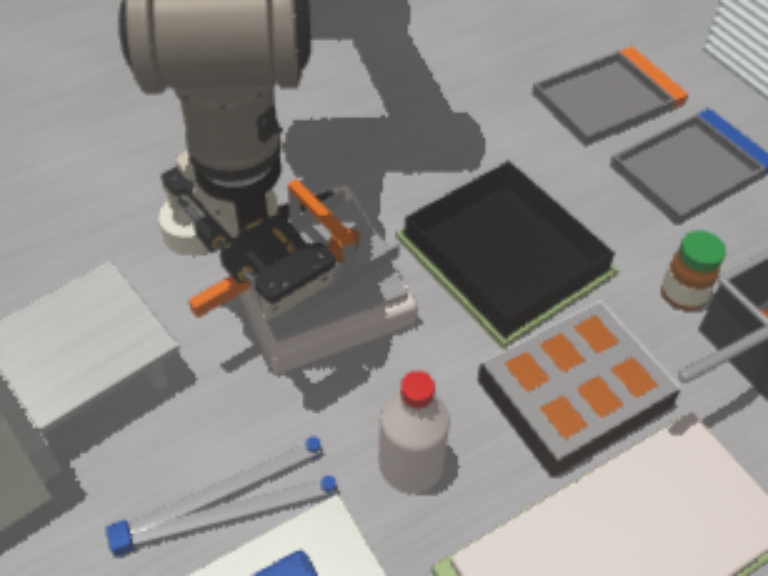

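All 3.4 N hangs from the handle and the tray looks level over the scale, with its bridge at crop (322,215). I'll carry it toward the pack at (505,245), still level.

Call:
send_rows --offset '[[0.02,0.01,-0.1],[0.1,0.07,-0.25],[0.24,0.16,-0.42],[0.4,0.27,-0.58],[0.57,0.38,-0.7],[0.74,0.49,-0.8],[0.88,0.59,-0.84],[0.96,0.64,-0.84]]' --delta_rot '[[0,0,0],[0,0,0],[0,0,0],[0,0,0],[0,0,0],[0,0,0],[0,0,0],[0,0,0]]'

```text
time: 18.4
tool_pos: [616.0, -63.0, 190.3]
tcp_rot: [3.141, 0.0, 1.711]
contact_force: [-1.0, 0.1, -4.2]
grip_width: 13.9
finger_force: 30.0
```

Call:
send_rows --offset '[[0.03,0.026,0],[0.03,0.026,0],[0.03,0.026,0]]' --delta_rot '[[0,0,0],[0,0,0],[0,0,0]]'

```text
time: 18.77
tool_pos: [617.8, -60.7, 189.6]
tcp_rot: [-3.141, 0.0, 1.71]
contact_force: [0.1, -0.5, -3.2]
grip_width: 13.8
finger_force: 30.0
```

```bash
python3 - <<'E'
from h import *
o=get_obs();print(o["time"],o["joint_positions"],o["tool_pos"],o["tcp_rot"],o["contact_force"],o["grip_width"])
im=optics.capture("scene");c=optics.get_calibration("scene")
for n,z in dict(tray=173,bridge=245,pack=0).items():print(n,[(q["uv"],q["confidence"],ray(c,q["uv"],z)[:2]) for q in finder.pinpoint(n,"scene")[:1]])
# pack rim in top image from the first shots: dark region corners
cal=optics.get_calibration("top");im=cv2.imread("pics/top.png")
m=(im.max(2)<45).astype(np.uint8);m[:155]=0;m[222:]=0;m[:,:188]=0;m[:,248:]=0
k=max(cv2.findContours(m,0,2)[0],key=cv2.contourArea)[:,0]
r=cv2.minAreaRect(np.float32([ray(cal,p,40)[:2] for p in k]));print("packdark",r)
E
```

```text
18.775 [-2.21080418e-01  5.47289029e-01  1.29750202e+00 -4.02341932e-04
  1.29757947e+00 -3.60012733e-01] [617.75699701 -60.6638691  189.60538414] [-3.14072818e+00  8.84639043e-05  1.70983739e+00] [ 0.1068983  -0.49288058 -3.16093525] 13.771768005612874
tray [([282.8, 178.0], 0.88, array([616.45929365,  11.59199515]))]
bridge [([288.1, 152.8], 0.66, array([608.47740306,  25.05167517]))]
pack [([301.1, 201.4], 0.74, array([594.80772845, 107.61208785]))]
packdark ((505.20745849609375, 120.03277587890625), (4.789989471435547, 66.47743225097656), 7.34029483795166)
```

Call:
send_rows --offset '[[0,0,0],[0,0,0],[0,0,0],[0,0,0]]' --delta_rot '[[0,-0.007,0],[0,-0.02,0],[0,-0.035,0],[0,-0.042,0]]'

```text
time: 19.48
tool_pos: [617.9, -59.3, 190.0]
tcp_rot: [-3.142, 0.265, 1.711]
contact_force: [0.8, 0.2, -3.2]
grip_width: 14.1
finger_force: 30.0
```

```bash
python3 - <<'E'
from h import *
o=get_obs();print(o["time"],o["joint_positions"],o["tool_pos"],o["tcp_rot"],o["contact_force"],o["grip_width"])
E
```

```text
19.475 [-0.08788959  0.52970409  1.35894547 -0.27721245  1.20474851 -0.13484   ] [617.86766461 -59.34712834 189.98174085] [-3.14151825  0.26544469  1.71127188] [ 0.78567645  0.18770858 -3.17449823] 14.097950471943214
```

The forearm roll is inside its range, at about -0.9 rad for 50°. I'll lower the tray's lip into the pack and tip slowly about it.

Call:
send_rows --offset '[[0.03,0,0.1],[0.07,0,0.25],[0.11,0,0.42],[0.15,0,0.56],[0.17,0,0.64],[0.17,0,0.64]]' --delta_rot '[[0,0,0],[0,0,0],[0,0,0],[0,0,0],[0,0,0],[0,0,0]]'

```text
time: 20.23
tool_pos: [617.8, -60.5, 109.7]
tcp_rot: [-3.14, 0.263, 1.711]
contact_force: [0.1, -0.1, -4.1]
grip_width: 13.6
finger_force: 30.0
```

Call:
send_rows --offset '[[0.025,0.003,-0.07],[0.05,0.006,-0.145],[0.07,0.009,-0.22],[0.095,0.012,-0.29],[0.12,0.015,-0.365],[0.145,0.018,-0.44],[0.17,0.021,-0.515],[0.194,0.024,-0.587]]' --delta_rot '[[0,-0.012,0],[0,-0.024,0],[0,-0.036,0],[0,-0.048,0],[0,-0.06,0],[0,-0.072,0],[0,-0.085,0],[0,-0.097,0]]'

```text
time: 21.22
tool_pos: [615.9, -18.8, 173.8]
tcp_rot: [3.137, 0.875, 1.707]
contact_force: [0.1, -0.1, -2.0]
grip_width: 13.8
finger_force: 30.0
```

Call:
send_rows --offset '[[0,0,0],[0,0,0],[0,0,0],[0,0,0]]' --delta_rot '[[0,0,0],[0,0,0],[0,0,0],[0,0,0]]'

```text
time: 21.72
tool_pos: [615.3, -20.1, 172.7]
tcp_rot: [3.141, 0.873, 1.709]
contact_force: [0.3, 0.4, -2.1]
grip_width: 13.6
finger_force: 30.0
```

```bash
python3 - <<'E'
from h import *
o=get_obs();print(o["time"],o["joint_positions"],o["tool_pos"],o["tcp_rot"],o["contact_force"],o["grip_width"])
im=optics.capture("scene");c=optics.get_calibration("scene");cv2.imwrite("pics/s5.png",cv2.resize(im[100:330,150:457,::-1],(768,576)))
print([(q["uv"],q["confidence"]) for q in finder.pinpoint("croquette1","scene")[:5]])
E
```

```text
21.725 [ 0.24046233  0.68144556  1.44230641 -0.91414858  1.29576201  0.49635396] [615.32493966 -20.10288177 172.70933721] [3.14070783 0.87290708 1.70883331] [ 0.30250946  0.41101982 -2.06448957] 13.572980620594732
[([317.0, 194.2], 0.46), ([261.7, 285.1], 0.46), ([304.4, 211.6], 0.42)]
```

View pics/s5.png

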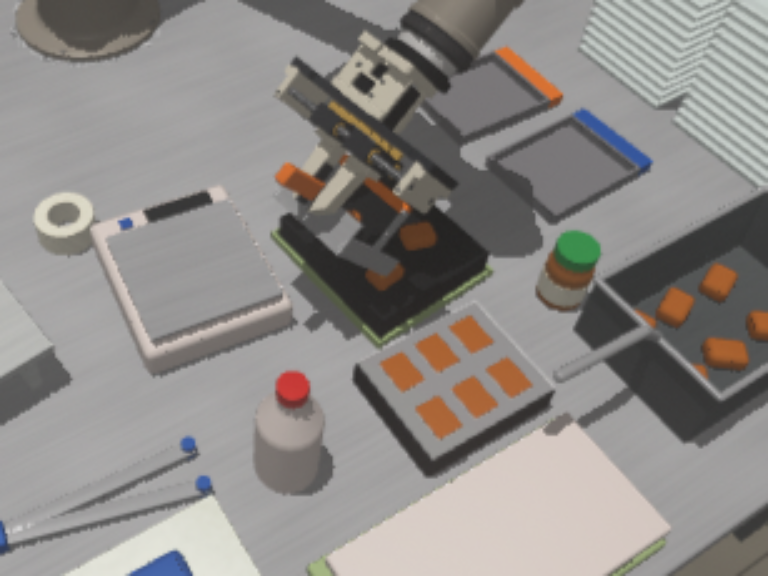

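Two croquettes show in the pack at crop (385,275) and (418,235), and the load has fallen to the empty tray's weight. I'll back the tray out along its own axis, still tipped, and check for the third.

Call:
send_rows --offset '[[-0.1,0,0],[-0.25,0,-0.05],[-0.45,0,-0.1],[-0.65,0,-0.2],[-0.65,0,-0.3],[-0.65,0,-0.3]]' --delta_rot '[[0,0,0],[0,0,0],[0,0,0],[0,0,0],[0,0,0],[0,0,0]]'

```text
time: 22.58
tool_pos: [618.5, -40.9, 256.0]
tcp_rot: [3.139, 0.873, 1.709]
contact_force: [-0.1, -0.2, -2.3]
grip_width: 13.8
finger_force: 30.0
```

```bash
python3 - <<'E'
from h import *
o=get_obs();print(o["time"],o["joint_positions"],o["tool_pos"],o["tcp_rot"],o["contact_force"],o["grip_width"])
im=optics.capture("scene");a=cv2.resize(im[150:250,240:370,::-1],(520,400))
im=optics.capture("top");b=cv2.resize(im[150:230,180:280,::-1],(500,400));b=b[:,:280]
cv2.imwrite("pics/s6.png",np.hstack([a,b]))
E
```

```text
22.575 [ 0.20641377  0.58190748  1.3730692  -0.89388418  1.37462107  0.34051061] [618.46733636 -40.90444131 255.98977954] [3.13918447 0.87284727 1.70934074] [-0.05311147 -0.16770569 -2.34879117] 13.819176424147988
```

View pics/s6.png

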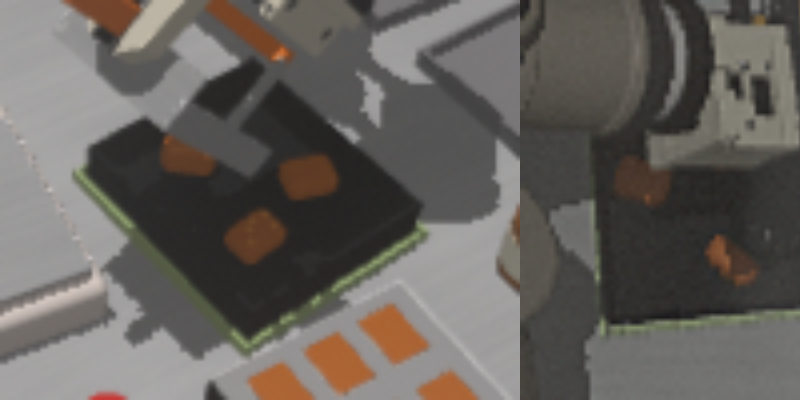

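All three croquettes lie inside the pack, at (187,155), (308,177) and (255,235) in the left crop. Next I'll fit the dock pose by model silhouette in both fixed cameras.

```bash
cat > dock.py <<'E'
from h import *
from scipy.optimize import minimize
def fit(cams,x0=(438,387,np.radians(89)),name="dock_orange"):
    M=[]
    for c in cams:
        optics.capture(c);cal=optics.get_calibration(c)
        for q in finder.silhouettes(name,c)[:3]:
            b=q["box"];u=proj(cal,[x0[0],x0[1],4])
            if b[0]<u[0]<b[2] and b[1]<u[1]<b[3]: M.append((c,cal,q["region"]));break
    L=np.array([[x,y,z] for x in(-75,99) for y in(-60,60) for z in(0,18)],float)
    S=8
    def cost(p,M):
        s=0
        for c,cal,m in M:
            W=R.from_euler('z',p[2]).apply(L)+[p[0],p[1],0]
            h=cv2.convexHull(np.float32([proj(cal,w) for w in W])*S+S/2)
            a=np.zeros((384*S,512*S),np.uint8);cv2.fillConvexPoly(a,h.astype(np.int32),1)
            a=cv2.resize(a*255,(512,384),interpolation=cv2.INTER_AREA)/255.
            s+=np.abs(a-m).sum()/m.sum()
        return s/len(M)
    for sub in [M]+[[m] for m in M]:
        r=minimize(cost,x0,args=(sub,),method="Nelder-Mead",options=dict(initial_simplex=[x0,[x0[0]+12,x0[1],x0[2]],[x0[0],x0[1]+12,x0[2]],[x0[0],x0[1],x0[2]+.06]],maxiter=70))
        print([m[0] for m in sub],np.round(r.x[:2],1),round(np.degrees(r.x[2]),2),round(r.fun,3))
E
python3 - <<'E'
from dock import *
fit(["top","scene"])
fit(["top","scene"],(600,387,1.55),"dock_blue")
E
```

```text
['scene'] [440.5 387.3] 89.11 0.116
['scene'] [440.5 387.3] 89.11 0.116
['top', 'scene'] [599.4 392.4] 91.66 0.416
['top'] [599.1 396.3] 90.45 0.747
['scene'] [599.1 389.1] 93.45 0.039
```

Call:
send_rows --offset '[[0,0,0],[0,0,0],[0,0,0],[0,0,0],[0,0,0],[0,0,0],[0,0,0]]' --delta_rot '[[0,0.02,0],[0,0.045,0],[0,0.07,0],[0,0.095,0],[0,0.12,0],[0,0.139,0],[0,0.139,0]]'

```text
time: 23.95
tool_pos: [618.4, -44.3, 255.2]
tcp_rot: [-3.141, 0.002, 1.707]
contact_force: [-0.2, 0.3, -1.7]
grip_width: 13.7
finger_force: 30.0
```

Call:
send_rows --offset '[[0.2,-0.07,0],[0.5,-0.18,0.1],[0.8,-0.28,0.15],[1,-0.35,0.2],[1,-0.35,0.2]]' --delta_rot '[[0,0,0],[0,0,0],[0,0,0],[0,0,0],[0,0,0]]'

```text
time: 24.58
tool_pos: [558.7, 73.4, 231.0]
tcp_rot: [-3.14, 0.002, 1.715]
contact_force: [0.0, -0.3, -2.6]
grip_width: 13.8
finger_force: 30.0
```

Call:
send_rows --offset '[[0.2,-0.07,0],[0.5,-0.18,0.1],[0.8,-0.28,0.15],[1,-0.35,0.2],[1,-0.35,0.2]]' --delta_rot '[[0,0,0.005],[0,0,0.01],[0,0,0.015],[0,0,0.02],[0,0,0.0249]]'

```text
time: 25.2
tool_pos: [501.2, 185.1, 207.1]
tcp_rot: [-3.142, 0.002, 1.556]
contact_force: [0.2, -0.3, -2.4]
grip_width: 13.6
finger_force: 30.0
```

```bash
python3 - <<'E'
from dock import *
o=get_obs();print(o["time"],o["joint_positions"],o["tool_pos"],o["tcp_rot"],o["contact_force"],o["grip_width"])
fit(["top","scene"],(441,387,1.553))
cal=optics.get_calibration("wrist");im=optics.capture("wrist");cv2.imwrite("pics/w7.png",im[...,::-1])
zt=o["tool_pos"][2]-17
for n,z in dict(tray=zt,bridge=zt+72,handle=zt+36,dock_orange_in=4,dock_orange=0).items():
    print(n,[(np.round(q["uv"]),round(q["confidence"],2),ray(cal,q["uv"],z)[:2]) for q in finder.pinpoint(n,"wrist")[:1]])
print(rows([440,303.3,40],[np.pi,0,1.5533],o))
E
```

```text
25.2 [ 0.21129615  0.37569121  1.52974707 -0.00189266  1.2366029   0.22679194] [501.19514743 185.06142835 207.12127156] [-3.14155703e+00  1.84286552e-03  1.55592178e+00] [ 0.21105914 -0.26020611 -2.44776475] 13.594890197848898
['top', 'scene'] [440.4 385.3] 88.22 0.765
['top'] [445.4 386.8] 90.6 1.329
['scene'] [439.7 382.4] 89.28 0.184
tray [(array([256.,  87.]), 0.92, array([503.54913524, 267.8075523 ]))]
bridge []
handle [(array([252., 309.]), 0.64, array([499.79213275, 157.24563275]))]
dock_orange_in []
dock_orange []
(array([ 0.9802, -0.5245,  1.3909]), array([-0.    ,  0.0003,  0.0004]))
```

View pics/w7.png

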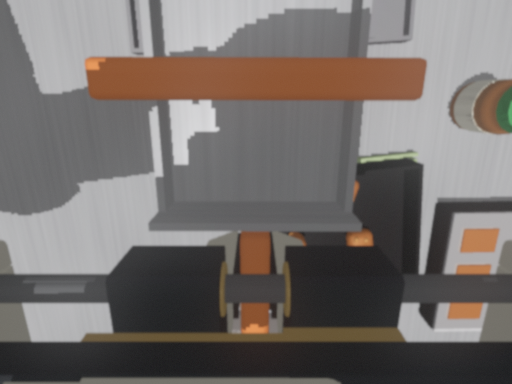

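The empty tray hangs ahead of the hand. The orange dock's near-left corner is at (135,52) and the blue dock's near-right corner at (410,40). I'll check the dock fit against these corners.

```bash
python3 - <<'E'
from h import *
cal=optics.get_calibration("wrist")
for n,uv in dict(orangeL=(135,52),blueR=(410,40)).items():
    print(n,ray(cal,uv,18)[:2],ray(cal,uv,0)[:2])
for yaw in (88,89,90): print(R.from_euler('z',yaw,degrees=True).apply([-75,60,0])[:2]+[441.5,387])
im=cv2.imread("pics/w7.png").mean(2).astype(int)
print(im[40:60:2,120:152:2])
E
```

```text
orangeL [381.9333012  310.06084178] [375.69888701 312.52768227]
blueR [658.81685565 316.3322373 ] [666.90659394 319.12351896]
[378.91908813 314.13965778]
[380.20020781 313.05856725]
[381.5 312. ]
[[180 181 183 182 176 163 150  96  81 120 159 176 190 191 191 185]
 [181 181 183 182 177 165 152 103  80 115 160 173 190 191 192 188]
 [181 181 182 182 177 167 154 107  80 114 160 171 190 191 191 190]
 [180 180 182 182 179 167 159 118  87 117 159 170 188 192 192 190]
 [180 179 182 182 178 169 161 147 138 145 161 169 187 192 192 192]
 [180 180 181 183 179 170 161 160 160 160 161 167 187 192 192 191]
 [180 180 181 183 181 173 156 142 138 136 136 143 180 192 193 191]
 [180 179 180 182 180 177 170 158 141 128 128 134 177 191 191 192]
 [153 154 153 155 154 152 155 157 152 149 149 151 163 169 169 169]
 [ 98 100 100 100 101  99 104 105 105 104 105 104 107 108 109 109]]
```

Call:
send_rows --offset '[[0.1,-0.06,0.1],[0.3,-0.17,0.3],[0.5,-0.28,0.55],[0.7,-0.39,0.78],[0.88,-0.47,0.92],[0.97,-0.524,1],[0.97,-0.524,1],[0.97,-0.524,1]]' --delta_rot '[[0,0,0],[0,0,0],[0,0,0],[0,0,0],[0,0,0],[0,0,0],[0,0,0],[0,0,0]]'

```text
time: 26.7
tool_pos: [441.5, 301.4, 87.9]
tcp_rot: [3.14, -0.0, 1.554]
contact_force: [-0.1, 0.2, -1.3]
grip_width: 13.8
finger_force: 30.0
```

```bash
python3 - <<'E'
from h import *
o=get_obs();print(o["time"],o["tool_pos"],o["tcp_rot"],o["contact_force"])
cal=optics.get_calibration("wrist");im=optics.capture("wrist");cv2.imwrite("pics/w8.png",im[...,::-1])
zt=o["tool_pos"][2]-17
for n,z in dict(tray=zt,handle=zt+36).items():
    print(n,[(np.round(q["uv"]),round(q["confidence"],2),ray(cal,q["uv"],z)[:2]) for q in finder.pinpoint(n,"wrist")[:1]])
# predicted pixels: dock near wall corners (top outer)
for c in([-75,60,18],[-75,-60,18],[75,60,18],[75,-60,18]):print(np.round(proj(cal,R.from_euler('z',89,degrees=True).apply(c)+[441.5,386,0]),1))
optics.capture("scene");c=optics.get_calibration("scene")
for n,z in dict(tray=zt,dock_orange_in=4,bridge=zt+72).items():print(n,[(q["uv"],q["confidence"],ray(c,q["uv"],z)[:2]) for q in finder.pinpoint(n,"scene")[:1]])
print(rows([440,302.3,24],[np.pi,0,1.5533],o))
E
```

```text
26.7 [441.47875904 301.38500301  87.92677025] [ 3.14039703e+00 -2.17941031e-04  1.55388709e+00] [-0.07156072  0.24367178 -1.26117351]
tray [(array([258.,  89.]), 0.66, array([443.48076142, 385.13216016]))]
handle [(array([252., 311.]), 0.67, array([438.72071111, 274.43311886]))]
[174.6 194.5]
[333.4 194.6]
[156.9 -37.9]
[351.1 -37.7]
tray [([346.8, 126.2], 0.87, array([453.80573631, 383.01628787]))]
dock_orange_in [([337.2, 140.0], 0.64, array([437.82649459, 372.31024037]))]
bridge [([350.0, 105.0], 0.4, array([439.05112249, 388.89265324]))]
(array([ 0.0073, -0.0131,  0.5327]), array([ 0.0002, -0.    ,  0.0001]))
```

View pics/w8.png

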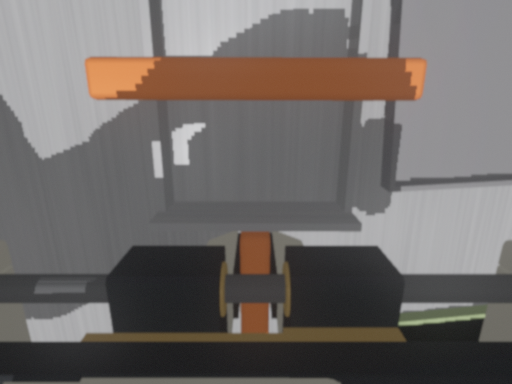

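The tray hides the orange dock completely, with the dock's predicted edges at cols 157–351 and the tray's at 150–362, so it is centred. I'll lower it.

Call:
send_rows --offset '[[0.005,-0.01,0.1],[0.007,-0.013,0.2],[0.007,-0.013,0.3],[0.007,-0.013,0.38],[0.007,-0.013,0.44],[0.007,-0.013,0.49],[0.007,-0.013,0.52],[0.007,-0.013,0.53]]' --delta_rot '[[0,0,0],[0,0,0],[0,0,0],[0,0,0],[0,0,0],[0,0,0],[0,0,0],[0,0,0]]'

```text
time: 28.05
tool_pos: [439.4, 302.5, 23.7]
tcp_rot: [3.141, 0.0, 1.554]
contact_force: [-0.6, -0.1, -1.7]
grip_width: 13.5
finger_force: 30.0
```

Call:
send_rows --offset '[[0,0,0.008],[0,0,0.016],[0,0,0.02],[0,0,0.02]]' --delta_rot '[[0,0,0],[0,0,0],[0,0,0],[0,0,0]]'

```text
time: 28.55
tool_pos: [439.4, 302.5, 21.4]
tcp_rot: [3.141, -0.0, 1.554]
contact_force: [0.6, -0.2, -0.9]
grip_width: 13.9
finger_force: 30.0
```

The tray is down inside the walls with no side force on it, so I'll release it and rise.

Call:
send_rows --offset '[[0,0,0],[0,0,0],[0,0,0],[0,0,0],[0,0,0],[0,0,0]]' --delta_rot '[[0,0,0],[0,0,0],[0,0,0],[0,0,0],[0,0,0],[0,0,0]]' --grip 0.6

```text
time: 29.3
tool_pos: [439.3, 302.5, 21.3]
tcp_rot: [-3.142, 0.0, 1.554]
contact_force: [0.3, -0.0, -0.0]
grip_width: 54.7
finger_force: 0.0
```

Call:
send_rows --offset '[[0,0,-0.15],[0,0,-0.5],[0,0,-1],[0,0,-1],[0,0,-1]]' --delta_rot '[[0,0,0],[0,0,0],[0,0,0],[0,0,0],[0,0,0]]'

```text
time: 29.92
tool_pos: [438.9, 302.3, 140.9]
tcp_rot: [-3.141, 0.0, 1.554]
contact_force: [-0.2, 0.4, -1.0]
grip_width: 54.8
finger_force: 0.0
```

Call:
send_rows --offset '[[-0.3,0,-0.4],[-0.7,0,-0.8],[-0.7,0,-0.8],[-0.7,0,-0.8]]' --delta_rot '[[0,0,0],[0,0,0],[0,0,0],[0,0,0]]'

```text
time: 30.42
tool_pos: [437.4, 218.3, 235.9]
tcp_rot: [-3.139, 0.001, 1.553]
contact_force: [-0.4, 0.4, -1.0]
grip_width: 55.3
finger_force: 0.0
```

```bash
python3 - <<'E'
from h import *
o=get_obs();print(o["time"],o["tool_pos"],o["contact_force"])
cal=optics.get_calibration("wrist");im=optics.capture("wrist");cv2.imwrite("pics/w9.png",im[...,::-1])
for n,z in dict(tray=4,bridge=76,handle=40,dock_orange_in=4).items():
    print(n,[(np.round(q["uv"]),round(q["confidence"],2),ray(cal,q["uv"],z)[:2]) for q in finder.pinpoint(n,"wrist")[:1]])
for n,z in dict(tray=26,bridge=82,handle=50,dock_orange=18).items():
  for q in finder.silhouettes(n,"wrist")[:1]:
    c=max(cv2.findContours(q["region"].astype(np.uint8),0,2)[0],key=cv2.contourArea)[:,0]
    r=cv2.minAreaRect(np.float32([ray(cal,p,z)[:2] for p in c]));print(n,np.round(r[0],1),np.round(r[1],1),r[2])
optics.capture("scene");c=optics.get_calibration("scene")
for n,z in dict(tray=4,bridge=76,handle=40,dock_orange_in=4).items():print(n,[(q["uv"],q["confidence"],ray(c,q["uv"],z)[:2]) for q in finder.pinpoint(n,"scene")[:1]])
E
```

```text
30.425 [437.4025532  218.30194416 235.87000297] [-0.36181841  0.44796843 -0.96196317]
tray [(array([257.,  15.]), 0.76, array([441.03558282, 385.09779088]))]
bridge [(array([254., 116.]), 0.7, array([436.12003083, 280.56824157]))]
handle [(array([252., 116.]), 0.95, array([434.02933673, 278.85162632]))]
dock_orange_in []
tray [438.1 311.7] [164.9 112. ] 88.94784545898438
bridge [439.4 379. ] [ 0.8 89.7] 88.94784545898438
handle [437.9 278.1] [86.6 14. ] 88.69910430908203
dock_orange [404.5 352.6] [88.6 54.3] 88.99083709716797
tray [([342.5, 138.3], 0.97, array([440.04079419, 393.90161868]))]
bridge [([179.5, 193.4], 0.56, array([ 452.48415405, -206.64569804]))]
handle [([320.1, 141.8], 0.73, array([445.70456227, 285.47790479]))]
dock_orange_in [([340.7, 138.2], 0.77, array([436.53973004, 388.83311886]))]
```

```bash
python3 -c "
from plant import ticket
print(ticket.close_job())"
```

```text
the job is handed in; nothing more can be done
None
```

I weighed the tray on the scale, tipped all three croquettes into the black pack and set the empty tray down in the orange dock. The job was handed in at about 31 s, and no verdict came back; my last measurements put the tray about 1–2 mm from the dock's estimated centre.

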